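# Balance a fan rotor on the domed balancing stand

### The job

The repaired fan rotor is due for its balance check. Lift the yellow dust cap off the balancing stand and set it down, knob up, flat in the cardboard tray; then take the orange rotor from the sloping rack and set it gently, hub up, on the very top of the bare dome so that it stays there by itself, level and still. Leave the charger, the meter and the screwdriver where they lie.

Things in the scene. Friction and masses are not known exactly. Their poses are not given: they have to be found in the camera images.
- stand: Balancing stand, fixed to the bench: blue drum 116 mm across and 50 mm high, carrying an upright metal half-ball (dome) of radius 45 mm whose top is 105 mm above the bench (the ball's centre is 60 mm above the bench, with a neck 90 mm across below it). Origin: centre of its underside, on the bench.
- dome_top (a point): The topmost point of the dome, 105 mm above the bench.
- cap: Yellow dust cap: upturned tub 104 mm across, 65 mm high, walls and roof 4 mm; 0.12 kg. Starts over the dome, rim on the drum 50 mm above the bench, 3 mm play all round: lift it 60 mm straight up to clear. In the middle of its roof a round black knob 30 mm across, from 65 to 93 mm above the rim. Origin: centre of the rim plane; z up along the knob.
- tray: Shallow open cardboard tray, fixed to the bench, 200 x 200 mm outside, 30 mm high, walls and floor 5 mm thick. Origin: centre of its underside, on the bench. It stands to one side of the balancing stand, the rack to the other.
- rack: Plywood rack fixed to the bench, 200 mm wide (along its y), 120 mm deep (along its x), 80 mm high. Its face slopes at 0.6 rad (34 degrees) to the bench and rises towards the rack's +x, so it faces the robot. A lip along the lower edge, 10 mm proud of the face, keeps the rotor from sliding down. Origin: centre of its underside, on the bench.
- rotor: Fan rotor: flat orange bar 180 (its y) x 44 (x) x 8 mm thick, white marks near the ends; in the middle a black block hub, 30 (x) x 36 (y) mm, top 38 mm above the flat underside. 0.2 kg, centre of mass on the hub axis, 10 mm up. Starts on the rack's face on the lip, hub out, length level; its z then leans 0.6 rad from vertical to the rack's -x. Origin: centre of underside; z through hub.
- charger: Bystander: black charger brick 70 x 130 x 35 mm, lying loose. Origin: centre of its underside.
- meter: Bystander: yellow hand meter 140 x 70 x 34 mm, lying loose. Origin: centre of its underside.
- screwdriver: Bystander: loose screwdriver 190 mm long, lying along its x axis. Origin: under its long axis, near the middle, on the bench.
Mind the look-alikes: they are no part of the job. Several things have the shape of the cap; the one meant has the colours described above.

How it is judged:
On the way, in this order (a step that is already met when the one before it is completed fails the run):
1. the cap is flat in the tray, knob up (horizontal distance between cap and tray below 0.06 m and height (world z) of cap below 0.012 m and angle between cap's own z axis and vertical below 0.1 rad), for 0.2 s.
2. the rotor lies level on the top of the dome, let go (horizontal distance between rotor and dome_top below 0.012 m and distance between rotor and dome_top below 0.014 m and angle between rotor's own z axis and vertical below 0.15 rad and contact force between rotor and stand above 0.3 N and contact force between the fingers and rotor below 0.05 N), for 0.3 s.
At the end, for the whole second after the job is handed in: Cap flat on the tray floor, knob up (0.1 rad), centre within 60 mm of the tray's; rotor resting on the dome alone, hub up, level within 0.15 rad, centre of its underside within 12 mm sideways (14 mm in all) of the dome top, let go and still (under 0.05 m/s, 0.5 rad/s) (all of step 1 and all of step 2 and linear speed of rotor below 0.05 m/s and angular speed of rotor below 0.5 rad/s); the robot touches nothing.
It fails at once if the rotor, let go, falls at the stand instead of being set down (faster than 0.45 m/s, a drop of about 10 mm) (contact force between the fingers and rotor below 0.05 N and distance between rotor and dome_top below 0.15 m and linear speed of rotor above 0.45 m/s).
It fails at once if the rotor is pressed hard onto the stand (over 40 N) (contact force between rotor and stand above 40 N).
It fails at once if the charger is shifted by more than 25 mm (distance of charger from where it was at the start of the episode above 0.025 m).
It fails at once if the meter is shifted by more than 25 mm (distance of meter from where it was at the start of the episode above 0.025 m).
It fails at once if the screwdriver is shifted by more than 25 mm (distance of screwdriver from where it was at the start of the episode above 0.025 m).
It also fails if it takes over 61 s, if anything falls off the work surface, if the arm or the gripper's body presses on something with over 40 N, if the wrist force passes 120 N, or if a joint passes its speed limit or range.

### The arm

A 6-joint arm with a two-finger parallel gripper is mounted at the origin on the work surface. World frame = base frame: x ahead of the robot, y to its left, z up, the work surface at z = 0. Lengths are in m, angles in rad, forces in N, time in s.
With the tool pointing down it reaches from about 0.35 to 0.925 m from the base axis. Payload 6.4 kg.
Tool frame: the origin (TCP) lies on the centre line of the jaws, within the pads' length; the fingertips stand 17 mm ahead of it and the grasp point (between the pads) lies 2 mm behind it (env.tips_ahead is the z of the fingertips in the tool frame, in m); z points along the fingers, x is the direction in which the jaws open and shut, and the axes are right-handed (so a half turn about z gives the same grasp; the last joint's range is limited). The gripper opens to 85 mm and grips with 20 to 120 N. Pads are 22 mm wide; open, the fingers measure 114 mm over their backs; the gripper's body (76 mm by 85 mm) begins 54 mm behind the grasp point. The pads swing forward as they close: fully open they stand 13 mm farther back than shut.
Start: joints at [-1.279, 0.245, 1.558, -0, 1.339, -0.174], TCP at [0.292, -0.581, 0.248] pointing down, gripper open.
Joint ranges: [-3.13, 3.13], [-1.02, 2.26], [0.13, 2.54], [-0.95, 4.09], [0.21, 2.88], [-2.74, 2.74]. Speed limits (rad/s): [2.57, 2.57, 3.14, 3.14, 3.14, 3.14].

### API

Orientations are given as a unit quaternion [x, y, z, w].
In Python, from station import env, cams gives the robot as it stands.
- The arm moves only by the shell command python3 -m crank 'ROWS' [OPENING] [FORCE]. ROWS is JSON, a list of rows, each a list of 4 numbers: the shift along the tool's x, y, z in units of 30 mm (1.0 is 30 mm), then the turn about the tool's z in units of 5 degrees (1.0 is 5 degrees). A call has 1 to 20 rows; each row is the pose to reach, as a shift and turn from the pose commanded when the call began, along the tool's axes at that moment; what a row does not reach only later rows make up. A row lasts 1/12 s, in which the tool goes at most 41.7 mm and 7.16 degrees, less where a joint would pass 70% of its speed; a pose out of reach is approached as far as the arm can. A call with a gripper value outside its range is refused whole. OPENING is the opening, from 0 (shut) to 1 (fully open), set as the call begins (- or left out, the last holds). The fingers move at their own pace and stop on an object; FORCE is the grip in N (left out, the last holds). Time passes only in rows, so rows that repeat a pose let the fingers close. It gives the time, the measured TCP pose, the force and the opening at its end, in the units of the state.
- env.sense(): the state, without advancing time (a new reading comes with each control period).
- cams.snapshot(name): name is "scene" or "side" or "wrist"; returns (picture, depth): 420x560x3 uint8, red, green, blue; 420x560 float32, m along the optical axis (not along the pixel's ray), 0 where there is no reading.
- cams.camera_params(name): a dict with "vertical_fov" (degrees; the focal length in pixels is half the picture's height over the tangent of half this angle, whatever the lens; pixels are square), "cx", "cy" (the principal point, pixels), "extrinsics" (4x4, takes a point from camera to world coordinates); the wrist camera has in their place "T_tool_cam" (4x4, takes a point from camera to tool coordinates, whose origin is the TCP and whose axes are the tool frame's). Camera axes: x right, y up, looking along -z (the intrinsics and any distortion apply to the point x, -y, -z); pixel columns grow to the right and rows downward; lengths in m; the calibration is good to about 2 mm. A picture is of the moment at which its call begins: read the wrist's pose just before it. camera_params takes no time and is no camera call.
- env.sign_off(): hands the job in, once; it reports no verdict.
The state is a dict: "clock": time; "qpos": joint angles; "qvel": joint speeds; "joint_efforts": joint torques, N m; "tcp_pos": TCP position; "tool_rot": TCP orientation; "contact_force": force on the tool from outside, world axes, zero at the start; "moment": the same for the moment, N m; "grip_width": finger opening in m.
Only numpy, scipy, OpenCV 4.12 (cv2) and the standard library are available. Lean on these libraries where they do the work, as an engineer would, in place of code of your own. Each camera call takes 0.05 s, during which the arm holds its last target.

## Working session

There is one attempt and no reset: what is moved stays moved. The work goes in short steps, Python scripts to look and compute and a shell command to move; the robot and the scene stay as the last step left them, time stands still between calls to the robot, and variables do not carry over. Pictures are saved under pics/ and viewed, and the job is handed in when it is done.

```bash
ls; mkdir -p pics; python3 - <<'E'
from station import env, cams
import cv2
s=env.sense(); print(s)
for n in ["scene","side","wrist"]:
    p,d=cams.snapshot(n); cv2.imwrite(f"pics/{n}0.png",p[:,:,::-1]); 
    import numpy as np; np.savez(f"/tmp/{n}0.npz",p=p,d=d)
    print(n,{k:(v if not hasattr(v,'shape') else v.round(4).tolist()) for k,v in cams.camera_params(n).items()})
E
```

```text
pics
{'clock': 0.0, 'qpos': array([-1.27913084e+00,  2.45837825e-01,  1.55902711e+00,  2.34530640e-05,
        1.33868454e+00, -1.74139052e-01]), 'qvel': array([ 8.02649812e-04,  2.79623848e-05, -1.94900998e-04, -2.95173902e-04,
       -1.14592515e-05, -5.97746713e-04]), 'joint_efforts': array([ 1.09250337e-03, -4.29508209e+01, -3.26123714e+01, -4.70986322e-05,
        5.38307781e-03,  2.08119917e-05]), 'tcp_pos': array([ 0.29177592, -0.58024352,  0.24715805]), 'tool_rot': array([ 8.51215467e-01, -5.24815464e-01, -7.23695622e-04, -6.58540601e-04]), 'contact_force': array([ 0.1798908 , -0.38350001,  0.48238558]), 'moment': array([ 0.00908238, -0.01005386,  0.02925237]), 'grip_width': 0.08519816608712157}
scene {'vertical_fov': 49.64483719036042, 'cx': 279.7382210492459, 'cy': 208.73829648977582, 'extrinsics': [[-0.396, -0.7218, 0.5677, 1.1253], [0.9183, -0.3148, 0.2402, 0.2172], [0.0053, 0.6164, 0.7874, 0.8521], [0.0, 0.0, 0.0, 1.0]]}
side {'vertical_fov': 47.20843578205958, 'cx': 277.10823110710834, 'cy': 202.68853163967867, 'extrinsics': [[-0.884, 0.3386, -0.3223, 0.2895], [-0.4672, -0.6167, 0.6336, 0.5733], [0.0158, 0.7107, 0.7033, 0.7467], [0.0, 0.0, 0.0, 1.0]]}
wrist {'vertical_fov': 60.58753264015019, 'cx': 274.74086927721163, 'cy': 210.34013713778162, 'T_tool_cam': [[1.0, -0.0015, 0.0, -0.0009], [-0.0014, -0.957, -0.2901, -0.0737], [0.0004, 0.2901, -0.957, -0.1262], [0.0, 0.0, 0.0, 1.0]]}
```

View pics/scene0.png

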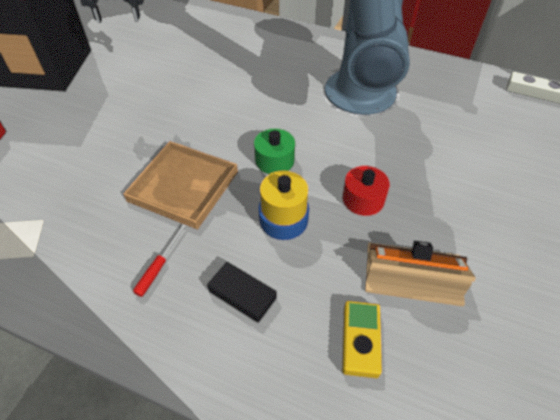

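View pics/side0.png

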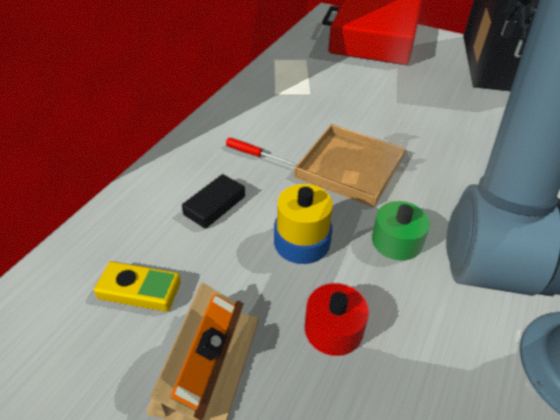

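View pics/wrist0.png

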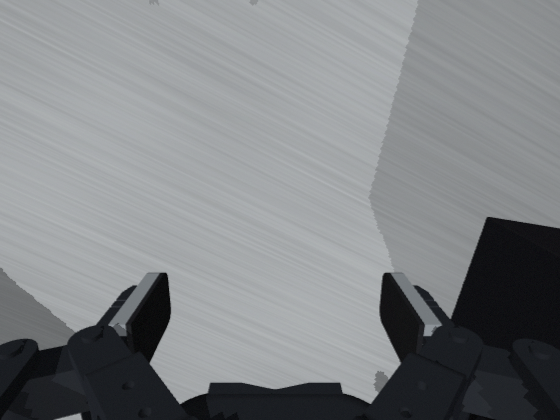

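Scene view: the yellow cap I want sits on the blue drum at (284,200). The cap-shaped look-alikes are green at (275,150) and red at (366,190). The yellow meter at (363,340) could be confused by colour only. Tray is at (182,183), rotor and rack at (420,265). I'll confirm this with a crop and measure.

```bash
cat > h.py <<'E'
import numpy as np, cv2
from station import env, cams
from scipy.spatial.transform import Rotation as R
def load(n,t="0"):
    z=np.load(f"/tmp/{n}{t}.npz"); return z['p'],z['d']
def T(n,s=None):
    c=cams.camera_params(n)
    if n!="wrist": return c["extrinsics"]
    M=np.eye(4); M[:3,:3]=R.from_quat(s["tool_rot"]).as_matrix(); M[:3,3]=s["tcp_pos"]
    return M@c["T_tool_cam"]
def cloud(n,d,s=None):
    c=cams.camera_params(n); f=210/np.tan(np.radians(c["vertical_fov"]/2))
    v,u=np.mgrid[:420,:560]
    P=np.stack([(u-c["cx"])/f*d,-(v-c["cy"])/f*d,-d,np.ones_like(d)],-1)
    W=(P@T(n,s).T)[...,:3]; W[d==0]=np.nan; return W
def ray(n,u,v,z,s=None):
    c=cams.camera_params(n); f=210/np.tan(np.radians(c["vertical_fov"]/2)); M=T(n,s)
    r=M[:3,:3]@np.array([(u-c["cx"])/f,-(v-c["cy"])/f,-1]); o=M[:3,3]
    return o+r*(z-o[2])/r[2]
def snap(n,t):
    s=env.sense(); p,d=cams.snapshot(n); np.savez(f"/tmp/{n}{t}.npz",p=p,d=d,pos=s['tcp_pos'],q=s['tool_rot'])
    cv2.imwrite(f"pics/{n}{t}.png",p[:,:,::-1]); return p,d,s
def masks(p):
    H=cv2.cvtColor(p,cv2.COLOR_RGB2HSV).astype(int); h,s,v=H[...,0],H[...,1],H[...,2]
    return dict(yellow=(h>20)&(h<33)&(s>180)&(v>90),blue=(h>105)&(h<125)&(s>150)&(v>60),orange=(h>5)&(h<17)&(s>200)&(v>90),
      black=(v<45),brown=(h>8)&(h<20)&(s>80)&(s<185),green=(h>50)&(h<80)&(s>150),red=((h<4)|(h>175))&(s>180)&(v>90))
E
python3 - <<'E'
from h import *
for n in ["scene","side"]:
    p,d=load(n); W=cloud(n,d); m=masks(p)
    print(n)
    for k,mm in m.items():
        nn,lab,st,ce=cv2.connectedComponentsWithStats(mm.astype(np.uint8))
        for i in range(1,nn):
            if st[i,4]>60:
                Q=W[lab==i]; Q=Q[np.isfinite(Q[:,0])]
                if len(Q)==0 or abs(Q[:,1]).max()>1.2 : continue
                print(k,st[i,4],ce[i].round(),"min",np.percentile(Q,2,0).round(3),"max",np.percentile(Q,98,0).round(3),"mean",Q.mean(0).round(3))
a=load("scene")[0][140:300,220:480]; cv2.imwrite("pics/crop.png",cv2.resize(a,None,fx=3,fy=3,interpolation=2)[:,:,::-1])
E
```

```text
scene
yellow 1776 [284. 199.] min [ 0.496 -0.065  0.059] max [0.589 0.028 0.117] mean [ 0.557 -0.014  0.103]
yellow 1518 [361. 351.] min [0.708 0.187 0.017] max [0.821 0.274 0.037] mean [0.779 0.236 0.032]
blue 508 [284. 229.] min [ 0.543 -0.057  0.007] max [0.596 0.034 0.05 ] mean [ 0.582 -0.002  0.031]
orange 456 [420. 259.] min [0.534 0.222 0.053] max [0.59  0.364 0.074] mean [0.566 0.289 0.067]
black 5614 [45. 40.] min [ 0.166 -0.965  0.008] max [ 0.407 -0.807  0.266] mean [ 0.317 -0.846  0.13 ]
black 91 [274. 139.] min [ 0.362 -0.127  0.067] max [ 0.384 -0.107  0.094] mean [ 0.377 -0.116  0.084]
black 120 [368. 177.] min [0.397 0.12  0.071] max [0.417 0.141 0.095] mean [0.41  0.131 0.087]
black 102 [284. 185.] min [ 0.531 -0.029  0.12 ] max [ 0.553 -0.01   0.145] mean [ 0.546 -0.019  0.135]
black 213 [421. 251.] min [0.54  0.269 0.07 ] max [0.567 0.303 0.094] mean [0.555 0.285 0.083]
black 564 [246. 302.] min [ 0.735 -0.081  0.014] max [0.795 0.042 0.036] mean [ 0.774 -0.002  0.029]
black 144 [363. 344.] min [0.755 0.223 0.034] max [0.782 0.248 0.039] mean [0.769 0.235 0.037]
br
[... 1916 characters left out ...]
 [482.  33.] min [ 0.363 -0.957  0.058] max [ 0.4   -0.839  0.182] mean [ 0.381 -0.894  0.123]
brown 5448 [350. 164.] min [ 0.438 -0.389  0.002] max [ 0.632 -0.189  0.031] mean [ 0.537 -0.29   0.011]
brown 5492 [204. 364.] min [0.49  0.193 0.008] max [0.606 0.394 0.081] mean [0.546 0.305 0.044]
green 1005 [407. 234.] min [ 0.324 -0.161  0.011] max [ 0.378 -0.068  0.068] mean [ 0.347 -0.094  0.056]
green 247 [379. 227.] min [ 0.39  -0.123  0.009] max [ 0.412 -0.076  0.068] mean [ 0.402 -0.092  0.049]
red 291 [243. 147.] min [ 0.741 -0.222  0.011] max [ 0.829 -0.207  0.027] mean [ 0.785 -0.213  0.02 ]
red 3225 [335. 320.] min [0.351 0.088 0.009] max [0.442 0.182 0.068] mean [0.395 0.148 0.056]
```

View pics/crop.png

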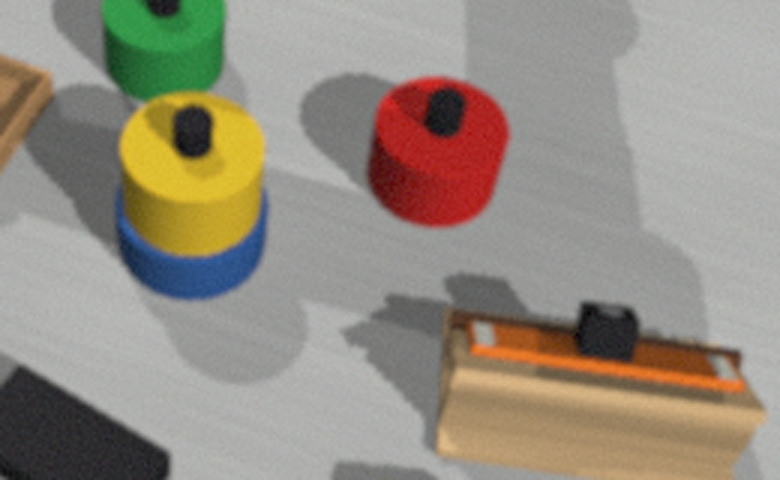

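The crop confirms it: the yellow cap with its black knob sits on the blue drum at crop (193,130). Next I'll compute the move to a viewpoint over the stand.

```bash
cat >> h.py <<'E'
def rows(x,y,z,yaw=None,s=None):
    s=s or env.sense(); Rm=R.from_quat(s['tool_rot']).as_matrix()
    cur=np.degrees(np.arctan2(Rm[1,0],Rm[0,0]))
    d=Rm.T@(np.array([x,y,z])-s['tcp_pos'])/0.03
    t=0 if yaw is None else -((yaw-cur+180)%360-180)/5
    print("cur",s['tcp_pos'].round(4),"yaw",cur.round(2),"-> rows",d.round(3),"turn",round(t,3),"t",round(s['clock'],2),"minrows",np.linalg.norm(d)*30/41.7)
E
python3 -c "
from h import *
rows(.53,-.02,.30,-90)"
```

```text
cur [ 0.2918 -0.5804  0.2474] yaw -63.31 -> rows [-13.125 -15.483  -1.729] turn 5.338 t 0.15 minrows 14.655481934128897
```

```bash
python3 -m crank '[[-1,-1,-1.7,1],[-2,-2.4,-1.73,2.5],[-13.1,-15.5,-1.73,5.34],[-13.1,-15.5,-1.73,5.34],[-13.1,-15.5,-1.73,5.34],[-13.1,-15.5,-1.73,5.34],[-13.1,-15.5,-1.73,5.34],[-13.1,-15.5,-1.73,5.34],[-13.1,-15.5,-1.73,5.34],[-13.1,-15.5,-1.73,5.34],[-13.1,-15.5,-1.73,5.34],[-13.1,-15.5,-1.73,5.34],[-13.1,-15.5,-1.73,5.34],[-13.1,-15.5,-1.73,5.34],[-13.1,-15.5,-1.73,5.34],[-13.1,-15.5,-1.73,5.34],[-13.1,-15.5,-1.73,5.34],[-13.1,-15.5,-1.73,5.34],[-13.1,-15.5,-1.73,5.34],[-13.1,-15.5,-1.73,5.34]]' 1; python3 - <<'E'
from h import *
p,d,s=snap("wrist","1")
rows(.53,-.02,.3,-90,s)
W=cloud("wrist",d,s); m=masks(p)
for k in ["yellow","black","blue"]:
    nn,lab,st,ce=cv2.connectedComponentsWithStats(m[k].astype(np.uint8))
    for i in range(1,nn):
        if st[i,4]>80:
            Q=W[lab==i]; Q=Q[np.isfinite(Q[:,0])]
            if len(Q): print(k,st[i,4],ce[i].round(1),np.percentile(Q,1,0).round(4),np.percentile(Q,99,0).round(4))
E
```

```text
clock: 1.82
tcp_pos: [0.5306, -0.022, 0.3001]
tool_rot: [-0.706, 0.708, 0.0, -0.0]
contact_force: [0.2, -0.0, -0.3]
grip_width: 0.0854
cur [ 0.5306 -0.022   0.3001] yaw -90.14 -> rows [-0.068  0.019  0.002] turn -0.027 t 1.82 minrows 0.050895993999581876
yellow 738 [37.9 15.6] [0.6727 0.1785 0.0287] [0.6982 0.2454 0.0363]
yellow 9488 [275.5 177.7] [ 0.4877 -0.0702  0.096 ] [0.5856 0.026  0.1174]
black 1017 [276.  186.8] [ 0.5235 -0.0353  0.1212] [ 0.5499 -0.0094  0.1452]
black 35060 [276.7 374.6] [ 0.522  -0.0898  0.3022] [0.5478 0.0453 0.3729]
black 145 [128.4 290.4] [0.4122 0.0314 0.068 ] [0.5374 0.1372 0.314 ]
black 690 [362.1 324.4] [ 0.3544 -0.1319  0.0679] [ 0.3804 -0.1047  0.0948]
blue 605 [274.6 123.6] [ 0.5605 -0.0704  0.024 ] [0.5927 0.028  0.052 ]
```

View pics/wrist1.png

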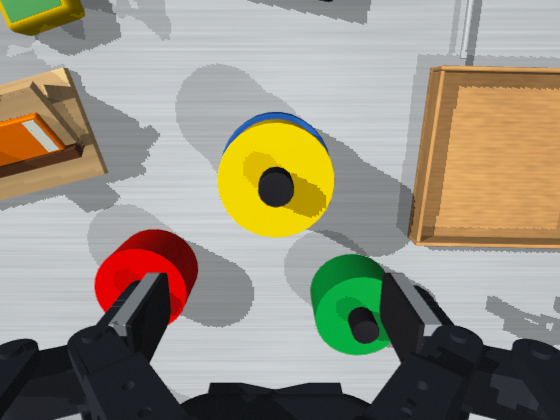

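The wrist view shows the yellow cap with its knob at (276,187). Red is at (147,280), green at (355,305), the tray is right and the rack left. I'll refine the centre from the roof circle.

```bash
python3 - <<'E'
from h import *
z=np.load("/tmp/wrist1.npz"); s=dict(tcp_pos=z['pos'],tool_rot=z['q'],clock=0); p=z['p']; W=cloud("wrist",z['d'],s)
H=cv2.cvtColor(p,cv2.COLOR_RGB2HSV); m=masks(p)["yellow"]|((masks(p)["black"])); m[:,:200]=0;m[:,350:]=0;m[245:]=0
m=m&((W[...,2]>.105))
c=max(cv2.findContours(m.astype(np.uint8),0,1)[0],key=cv2.contourArea)[:,0]
P=np.array([ray("wrist",u,v,.115,s)[:2] for u,v in c],np.float32)
print("roof circle",cv2.minEnclosingCircle(P), P.mean(0))
(cx,cy),r=cv2.minEnclosingCircle(c); 
k=masks(p)["black"]&(W[...,2]>.138)&(W[...,2]<.16)
print("knob top",np.nanmean(W[k],0),k.sum())
for n in ["scene","side"]:
    p,d=load(n);W=cloud(n,d)
    k=(W[...,2]>.138)&(W[...,2]<.155)&masks(p)["black"]; k[:150]=0;k[240:]=0;k[:,:250]=0;k[:,350:]=0
    print(n,np.nanmean(W[k],0))
    m=(W[...,2]>.111)&(W[...,2]<.121)&(masks(p)["yellow"])
    P=W[m][:,:2]; P=P[np.abs(P[:,0]-.53)<.1]
    print(cv2.minEnclosingCircle(P.astype(np.float32)))
    # tray rim
    t=(W[...,2]>.025)&(W[...,2]<.036)&masks(p)["brown"]; Q=W[t]; Q=Q[(abs(Q[:,0]-.54)<.15)&(abs(Q[:,1]+.29)<.15)]
    print("tray",cv2.minAreaRect(Q[:,:2].astype(np.float32)))
E
```

```text
roof circle ((0.5357685089111328, -0.022206567227840424), 0.05194264277815819) [ 0.53680146 -0.02201025]
knob top [ 0.53627141 -0.02232033  0.1434749 ] 900
scene [ 0.54241184 -0.02021594  0.14168532]
((0.5407459139823914, -0.02357165701687336), 0.05219755694270134)
tray ((0.5408895015716553, -0.29124534130096436), (0.2020878940820694, 0.20234769582748413), 88.97732543945312)
side [ 0.53286205 -0.01757335  0.142962  ]
((0.5321905016899109, -0.022245602682232857), 0.053256407380104065)
tray ((0.5352669358253479, -0.29085662961006165), (0.20488430559635162, 0.20000521838665009), 88.35693359375)
```

```bash
python3 -m crank '[[0,-0.19,1.3,0],[0,-0.19,2.6,0],[0,-0.19,3.9,0],[0,-0.19,4.8,0],[0,-0.19,5.2,0],[0,-0.19,5.45,0],[0,-0.19,5.45,0]]' 1 && python3 -m crank '[[0,0,0,0],[0,0,0,0],[0,0,0,0],[0,0,0,0],[0,0,0,0],[0,0,0,0],[0,0,0,0],[0,0,0,0]]' 0 40; python3 -m crank '[[0,0,-0.3,0],[0,0,-0.9,0],[0,0,-1.6,0],[0,0,-2.4,0],[0,0,-2.8,0],[0,0,-2.8,0]]'; python3 -c "
from h import *
snap('side','2'); rows(.538,-.291,.225)"
```

```text
clock: 2.45
tcp_pos: [0.5363, -0.0213, 0.1362]
tool_rot: [-0.707, 0.708, 0.001, -0.0]
contact_force: [0.3, 1.1, 0.3]
grip_width: 0.0852
clock: 3.12
tcp_pos: [0.5375, -0.0209, 0.1381]
tool_rot: [-0.707, 0.707, -0.001, 0.001]
contact_force: [-1.6, 0.9, 5.5]
grip_width: 0.0285
clock: 3.62
tcp_pos: [0.5382, -0.0211, 0.2241]
tool_rot: [-0.707, 0.707, -0.003, 0.002]
contact_force: [0.5, -0.4, -0.0]
grip_width: 0.0284
cur [ 0.5372 -0.0209  0.2219] yaw -90.01 -> rows [ 9.004 -0.028 -0.098] turn 0 t 3.67 minrows 6.4784609853890744
```

View pics/side2.png

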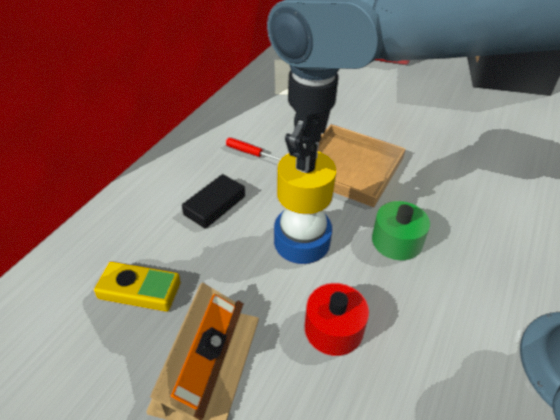

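The cap hangs upright at (306,183), clear of the bare dome at (303,225). Taking it to the tray.

```bash
python3 -m crank '[[0.5,0,0,0],[1.5,0,0,0],[2.8,0,0,0],[4.1,0,0,0],[5.4,0,0,0],[6.7,0,0,0],[7.9,0,0,0],[8.7,0,0,0],[9,0,0,0],[9,0,0,0]]' && python3 -m crank '[[0,0,1,0],[0,0,2,0],[0,0,3,0],[0,0,3.6,0],[0,0,3.9,0],[0,0,4.1,0],[0,0,4.2,0],[0,0,4.2,0],[0,0,4.2,0]]'; python3 -c "
from h import *
snap('side','3'); rows(.538,-.291,.095)"
```

```text
clock: 4.5
tcp_pos: [0.5355, -0.292, 0.2185]
tool_rot: [-0.706, 0.708, 0.002, -0.0]
contact_force: [0.2, 0.3, -1.0]
grip_width: 0.0282
clock: 5.25
tcp_pos: [0.5373, -0.2911, 0.0961]
tool_rot: [0.707, -0.707, 0.001, -0.0]
contact_force: [-0.5, 0.0, -0.2]
grip_width: 0.0288
cur [ 0.5374 -0.2912  0.0963] yaw -90.0 -> rows [-0.008 -0.02   0.042] turn 0 t 5.3 minrows 0.03390584051107091
```

View pics/side3.png

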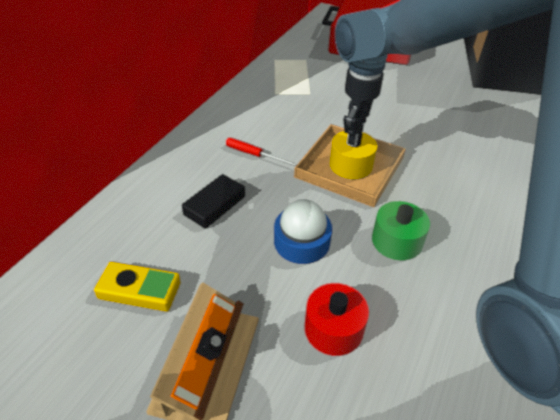

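The cap is in the tray at (354,157). I'll creep down to contact and then release.

```bash
python3 -m crank '[[0,0,0.04,0],[0,0,0.08,0],[0,0,0.12,0],[0,0,0.12,0]]'; python3 -m crank '[[0,0,0,0],[0,0,0,0],[0,0,0,0],[0,0,0,0]]' 1 ; python3 -m crank '[[0,0,-0.3,0],[0,0,-1.3,0],[0,0,-2.6,0],[0,0,-4,0],[0,0,-5.3,0],[0,0,-6,0],[0,0,-6,0]]'; python3 - <<'E'
from h import *
p,d,s=snap("wrist","4"); rows(.55,.29,.27,-90,s)
W=cloud("wrist",d,s); m=masks(p)
q=m["yellow"]&(W[...,2]>.05); Q=W[q]; print(cv2.minEnclosingCircle(Q[:,:2].astype(np.float32)),Q[:,2].mean())
A=np.c_[Q[:,:2],np.ones(len(Q))]
k=np.abs(Q[:,2]-np.median(Q[:,2]))<.006; print("roof",np.median(Q[:,2]),np.linalg.lstsq(A[k],Q[k,2],rcond=None)[0])
E
```

```text
clock: 5.63
tcp_pos: [0.537, -0.2913, 0.0931]
tool_rot: [-0.707, 0.707, -0.001, -0.0]
contact_force: [-3.6, 1.2, 8.4]
grip_width: 0.0286
clock: 5.97
tcp_pos: [0.5365, -0.2908, 0.0909]
tool_rot: [-0.707, 0.707, 0.0, 0.0]
contact_force: [-0.2, -0.9, -0.3]
grip_width: 0.0756
clock: 6.55
tcp_pos: [0.5389, -0.2926, 0.2794]
tool_rot: [-0.707, 0.707, -0.007, 0.001]
contact_force: [0.1, -0.4, 0.2]
grip_width: 0.0854
cur [ 0.5389 -0.2926  0.2794] yaw -90.01 -> rows [-19.422  -0.365   0.159] turn -0.002 t 6.55 minrows 13.97547188900273
((0.5349897742271423, -0.29057300090789795), 0.0520394966006279) 0.0706411040953768
roof 0.0706360290977395 [-0.00073053  0.00047976  0.07116642]
```

View pics/wrist4.png

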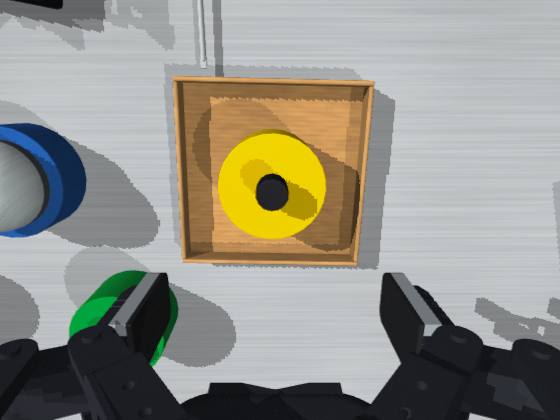

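The cap sits flat in the middle of the tray at (272,185), with its roof at z = 70.6 mm. Next I'll measure the dome.

```bash
python3 -m crank '[[-0.7,0,0,0],[-2,0,0,0],[-3.3,0,0,0],[-4.6,0,0,0],[-6,0,0,0],[-7.3,0,0,0],[-8.4,0,0,0],[-9,0,0,0],[-9,0,0,0],[-9,0,0,0],[-9,0,0,0]]'; python3 - <<'E'
from h import *
p,d,s=snap("wrist","5"); rows(.55,.29,.27,-90,s)
W=cloud("wrist",d,s); m=masks(p)
from scipy.optimize import least_squares
b=m["blue"]&(abs(W[...,2]-.05)<.004); B=W[b]; print("drum top",cv2.minEnclosingCircle(B[:,:2].astype(np.float32)),B[:,2].mean())
g=(W[...,2]>.07)&(W[...,2]<.112)&(np.hypot(W[...,0]-.536,W[...,1]+.022)<.05); Q=W[g]
f=least_squares(lambda c:np.linalg.norm(Q-c,axis=1)-.045,[.536,-.022,.06],loss="soft_l1",f_scale=.001); print("dome",f.x,len(Q),np.std(f.fun))
E
```

```text
clock: 7.52
tcp_pos: [0.5362, -0.0213, 0.27]
tool_rot: [-0.707, 0.707, 0.001, -0.001]
contact_force: [-1.3, 0.9, 0.2]
grip_width: 0.0852
cur [ 0.5362 -0.0213  0.27  ] yaw -90.03 -> rows [-1.0377e+01 -4.5500e-01  1.0000e-03] turn -0.007 t 7.52 minrows 7.472427202268311
drum top ((0.5360193848609924, -0.022142481058835983), 0.05729472264647484) 0.050526527496774123
dome [ 0.53507416 -0.02179657  0.06024979] 6809 0.000528660106783576
```

View pics/wrist5.png

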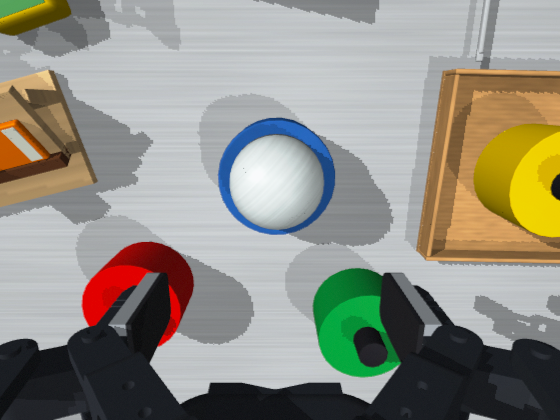

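The dome centre is at about (0.5355, -0.022), pixel (277,182). Now to the rotor.

```bash
python3 -m crank '[[-0.7,0,0,0],[-2,0,0,0],[-3.3,0,0,0],[-4.6,0,0,0],[-6,0,0,0],[-7.3,0,0,0],[-8.6,0,0,0],[-9.7,0,0,0],[-10.3,0,0,0],[-10.3,0,0,0],[-10.3,0,0,0],[-10.3,0,0,0]]'; python3 - <<'E'
from h import *
p,d,s=snap("wrist","6"); rows(.55,.29,.27,-90,s)
W=cloud("wrist",d,s); m=masks(p)
b=m["orange"]&(W[...,2]<.11); Q=W[b]; Q=Q[(Q[:,2]>.03)]; c=Q.mean(0); 
for _ in range(3):
    U,S,V=np.linalg.svd(Q-np.median(Q,0),full_matrices=False); Q=Q[abs((Q-np.median(Q,0))@V[2])<.004]
print("orange plane n",V[2],"long",V[0],"med",np.median(Q,0), len(Q))
k=(W[...,2]>.03)&(W[...,2]<.12)&m["black"]&(abs(W[...,1]-.29)<.06)
K=W[k]; print("hub",np.percentile(K,1,0),np.percentile(K,99,0))
w=(W[...,2]>.03)&(p.min(2)>150)&(W[...,2]<.1); nn,l,st,ce=cv2.connectedComponentsWithStats(w.astype(np.uint8))
for i in range(1,nn):
    if st[i,4]>60: print("white",st[i,4],ce[i],np.nanmean(W[l==i],0))
E
```

```text
clock: 8.57
tcp_pos: [0.5371, 0.2867, 0.2707]
tool_rot: [-0.706, 0.708, 0.0, -0.0]
contact_force: [0.6, 0.0, 0.2]
grip_width: 0.0855
cur [0.5371 0.2867 0.2707] yaw -90.11 -> rows [-0.11  -0.43   0.021] turn -0.022 t 8.57 minrows 0.31929013488218555
orange plane n [-0.53498436 -0.1293      0.83490913] long [-2.33638231e-01  9.72323205e-01  8.72655776e-04] med [0.55671195 0.28347444 0.06515576] 4810
hub [0.52431298 0.26833368 0.07111981] [0.56560002 0.30662076 0.09473107]
white 376 [356.35638298 144.57978723] [0.57194548 0.21217987 0.06269086]
white 167 [556.66467066 183.64071856] [0.53593216 0.0217083  0.06551481]
white 332 [190.65662651 185.44879518] [0.53356474 0.36723748 0.06275934]
```

View pics/wrist6.png

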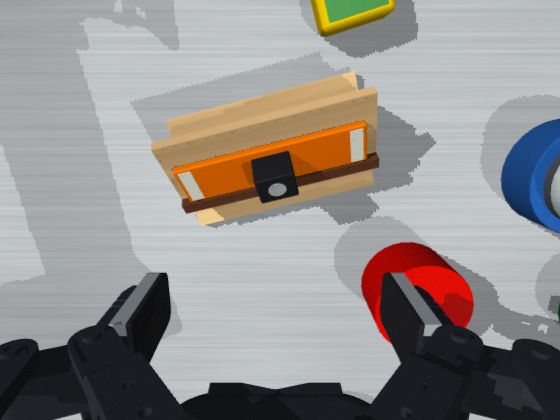

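Rotor hub at (275,178), white marks at (190,185) and (356,145), so its length runs along world yaw of about 103.5°. I'll fit the hub in rotor axes.

```bash
python3 - <<'E'
from h import *
z=np.load("/tmp/wrist6.npz"); s=dict(tcp_pos=z['pos'],tool_rot=z['q'],clock=0); p=z['p']; W=cloud("wrist",z['d'],s); m=masks(p)
a=np.arctan2(.36723748-.21217987,.53356474-.57194548); print("long yaw",np.degrees(a))
y=np.array([np.cos(a),np.sin(a),0]); xh=np.array([np.sin(a),-np.cos(a),0]); n=-np.sin(.6)*xh+np.array([0,0,np.cos(.6)]); x=np.cross(y,n)
o=np.array([.5528,.2897,.0627])
b=(W[...,2]>.03)&(W[...,2]<.11)&(m["orange"]|(p.min(2)>150))&(abs(W[...,1]-.29)<.12)&(abs(W[...,0]-.55)<.06)
Q=(W[b]-o)@np.c_[x,y,n]; Q=Q[abs(Q[:,2])<.005]; print("bar top",np.percentile(Q,[1,50,99],axis=0).round(4))
k=(W[...,2]>.03)&(W[...,2]<.12)&(np.linalg.norm(W-o,axis=2)<.06); K=(W[k]-o)@np.c_[x,y,n]
T=K[(K[:,2]>.026)&(K[:,2]<.036)]; print("hub top",len(T),np.percentile(T,[1,50,99],axis=0).round(4))
c=[(np.percentile(T[:,0],1)+np.percentile(T[:,0],99))/2,(np.percentile(T[:,1],1)+np.percentile(T[:,1],99))/2,np.median(T[:,2])]
tc=o+np.c_[x,y,n]@c; print("hub top centre",tc); P=tc-.038*n; print("rotor origin",P)
h=P+.026*n; print("grip xy",h, "tcp z for tips 12mm over P:",P[2]+.012+.017)
E
```

```text
long yaw 103.90273706602596
bar top [[-0.0218 -0.088  -0.0045]
 [ 0.0052 -0.0128 -0.0005]
 [ 0.0215  0.0874  0.001 ]]
hub top 1003 [[-0.0151 -0.0174  0.0263]
 [ 0.0025 -0.      0.0295]
 [ 0.0145  0.0175  0.0309]]
hub top centre [0.53639465 0.28570017 0.08686356]
rotor origin [0.5572225  0.2908556  0.05550081]
grip xy [0.54297186 0.2873282  0.07695953] tcp z for tips 12mm over P: 0.08450080722368557
```

```bash
python3 -c "
from h import *
rows(.543,.2873,.0855,-76.1)"
```

```text
cur [0.5371 0.2866 0.2708] yaw -90.14 -> rows [-0.028 -0.198  6.177] turn -2.807 t 8.62 minrows 4.446416523255337
```

```bash
python3 -m crank '[[-0.03,-0.2,0.6,-1.4],[-0.03,-0.2,1.8,-2.8],[-0.03,-0.2,3.1,-2.8],[-0.03,-0.2,4.4,-2.8],[-0.03,-0.2,5.2,-2.8],[-0.03,-0.2,5.7,-2.8],[-0.03,-0.2,6,-2.8],[-0.03,-0.2,6.17,-2.8],[-0.03,-0.2,6.17,-2.8]]' 1; python3 -m crank '[[0,0,0,0],[0,0,0,0],[0,0,0,0],[0,0,0,0],[0,0,0,0],[0,0,0,0],[0,0,0,0]]' 0 40; python3 -c "
from h import *
snap('side','7'); rows(.543,.2873,.0855,-76.1)"
```

```text
clock: 9.37
tcp_pos: [0.5428, 0.2882, 0.0857]
tool_rot: [0.788, -0.616, -0.0, 0.0]
contact_force: [-0.9, -0.9, 0.1]
grip_width: 0.0855
clock: 9.95
tcp_pos: [0.5434, 0.2892, 0.0874]
tool_rot: [0.788, -0.616, 0.001, -0.001]
contact_force: [-0.9, -1.7, 7.0]
grip_width: 0.035
cur [0.5434 0.2892 0.0874] yaw -76.0 -> rows [0.059 0.03  0.062] turn 0.02 t 10.0 minrows 0.06521868628301732
```

View pics/side7.png

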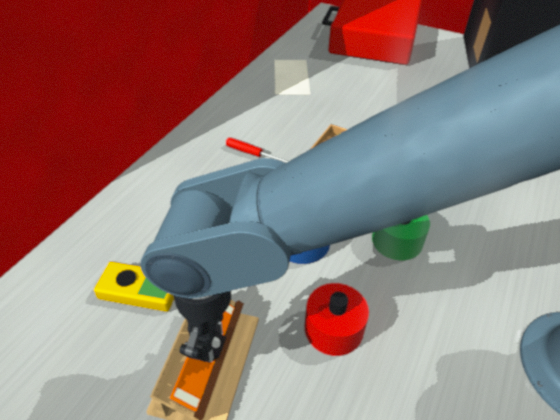

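The fingers hold the hub at (203,345) with a grip width of 35 mm. Lifting it.

```bash
python3 -m crank '[[0,0,-0.2,0],[0,0,-0.6,0],[0,0,-1.2,0],[0,0,-2,0],[0,0,-2.8,0],[0,0,-3.5,0],[0,0,-3.8,0],[0,0,-3.8,0]]'; python3 - <<'E'
from h import *
snap('side','8'); p,d,s=snap('wrist','8'); rows(.405,.31,.0875+.114,-76,s)
E
```

```text
clock: 10.67
tcp_pos: [0.544, 0.2897, 0.2033]
tool_rot: [0.788, -0.616, 0.002, -0.002]
contact_force: [-0.3, -0.2, -0.9]
grip_width: 0.0352
cur [0.543  0.2893 0.201 ] yaw -76.01 -> rows [-1.781  4.296 -0.025] turn -0.002 t 10.72 minrows 3.345712612876037
```

View pics/side8.png

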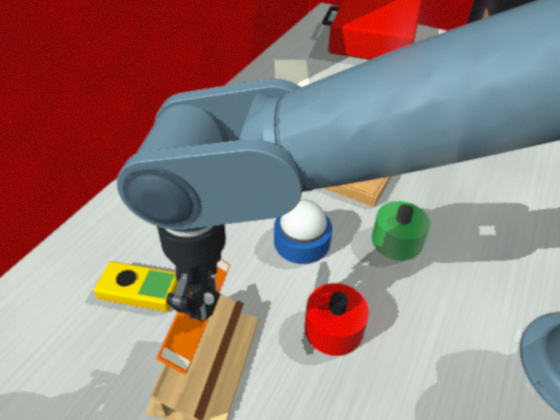

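View pics/wrist8.png

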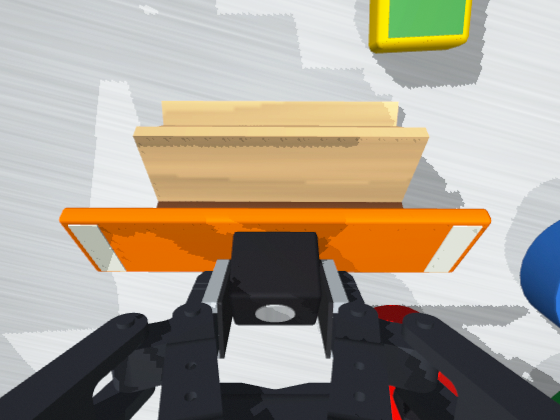

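The rotor is held, still tilted at about 0.6 rad (hub at (275,275), bar level along its length). I can't tilt the tool, so I'll lay it on free bench in front of the rack, let it settle flat, and regrip it level.

```bash
python3 -m crank '[[-0.2,0.5,0,0],[-0.6,1.5,0,0],[-1.1,2.6,0,0],[-1.5,3.6,0,0],[-1.78,4.2,0,0],[-1.78,4.3,0,0],[-1.78,4.3,1,0],[-1.78,4.3,2,0],[-1.78,4.3,3,0],[-1.78,4.3,4,0],[-1.78,4.3,4.6,0],[-1.78,4.3,4.9,0],[-1.78,4.3,5.05,0],[-1.78,4.3,5.05,0],[-1.78,4.3,5.05,0]]'; python3 - <<'E'
from h import *
snap('side','9'); p,d,s=snap('wrist','9'); rows(.405,.31,.0415,-76,s)
E
```

```text
clock: 12.02
tcp_pos: [0.4054, 0.31, 0.0492]
tool_rot: [0.788, -0.616, 0.0, -0.001]
contact_force: [0.4, 0.4, -0.5]
grip_width: 0.0348
cur [0.4057 0.3102 0.0497] yaw -76.02 -> rows [0.001 0.024 0.274] turn -0.003 t 12.07 minrows 0.1979869948948153
```

View pics/wrist9.png

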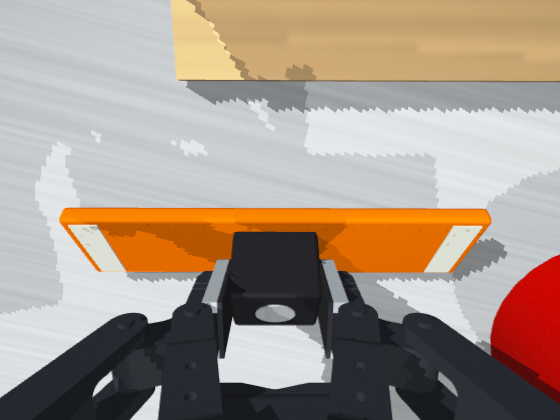

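View pics/side9.png

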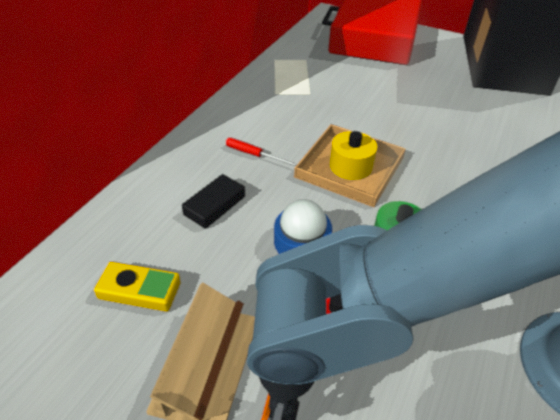

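It's clear of the rack above and the red cap at right. Lowering the edge to the bench with a light grip.

```bash
python3 -m crank '[[0,0,0.1,0],[0,0,0.2,0],[0,0,0.25,0],[0,0,0.3,0],[0,0,0.3,0]]' 0 20; python3 -m crank '[[0,0,0.1,0],[0,0,0.2,0],[0,0,0.3,0],[0,0,0.3,0]]' ; python3 - <<'E'
from h import *
snap('wrist','10'); rows(.405,.31,.029,-76)
E
```

```text
clock: 12.53
tcp_pos: [0.4082, 0.311, 0.0441]
tool_rot: [0.788, -0.616, 0.002, -0.003]
contact_force: [-3.5, -3.5, 22.7]
grip_width: 0.0354
clock: 12.87
tcp_pos: [0.4146, 0.3126, 0.0392]
tool_rot: [0.788, -0.615, 0.006, -0.009]
contact_force: [5.6, -5.9, 32.7]
grip_width: 0.0352
cur [0.4146 0.3127 0.0392] yaw -75.98 -> rows [0.009 0.339 0.333] turn 0.004 t 12.92 minrows 0.3421018956932091
```

View pics/wrist10.png

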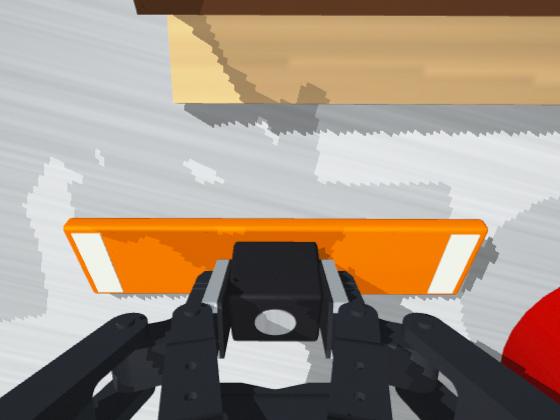

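It's on the bench edge and has begun to turn, at 33 N. I'll ease off and release so it falls flat.

```bash
python3 -m crank '[[0,0,-0.2,0],[0,0,-0.3,0],[0,0,-0.3,0]]' ; python3 -m crank '[[0,0,0,0],[0,0,0,0],[0,0,0,0],[0,0,0,0],[0,0,0,0],[0,0,0,0]]' 1; python3 -m crank '[[0,0,-0.6,0],[0,0,-1.8,0],[0,0,-3.2,0],[0,0,-4.5,0],[0,0,-5.5,0],[0,0,-6,0],[0,0,-6,0],[0,0,-6,0]]' ;python3 - <<'E'
from h import *
snap('wrist','11'); rows(.405,.31,.029,-76)
E
```

```text
clock: 13.17
tcp_pos: [0.4047, 0.3099, 0.0401]
tool_rot: [0.788, -0.616, 0.0, -0.0]
contact_force: [-0.5, -0.2, -2.6]
grip_width: 0.0352
clock: 13.67
tcp_pos: [0.4045, 0.3097, 0.0393]
tool_rot: [0.788, -0.616, -0.0, 0.0]
contact_force: [0.5, -0.6, 0.1]
grip_width: 0.0856
clock: 14.33
tcp_pos: [0.4048, 0.3099, 0.2199]
tool_rot: [0.788, -0.616, 0.0, -0.001]
contact_force: [-0.5, -0.0, -1.0]
grip_width: 0.0856
cur [0.404  0.3095 0.2183] yaw -76.01 -> rows [-0.011 -0.047  6.31 ] turn -0.003 t 14.38 minrows 4.539743524849408
```

View pics/wrist11.png

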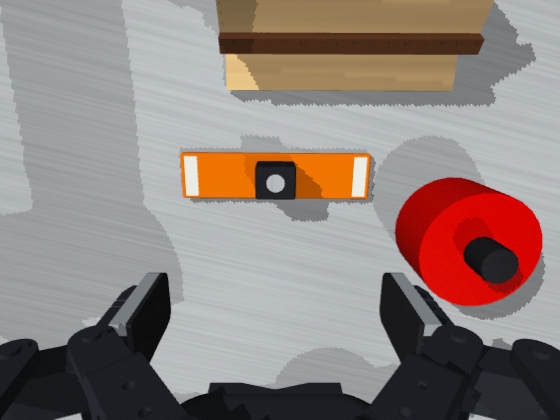

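The rotor lies flat and hub up at (275,178). I'll measure it.

```bash
python3 - <<'E'
from h import *
z=np.load("/tmp/wrist11.npz"); s=dict(tcp_pos=z['pos'],tool_rot=z['q'],clock=0); p=z['p']; W=cloud("wrist",z['d'],s); m=masks(p)
t=np.zeros((420,560),bool); t[120:240,150:390]=1
o=t&(W[...,2]>.004)&(W[...,2]<.013)&(m["orange"]|(p.min(2)>190))
Q=W[o]; print("bar",np.median(Q[:,2]))
c=max(cv2.findContours((m["orange"]&t).astype(np.uint8),0,2)[0],key=cv2.contourArea)
ob=(t&(m["orange"]|(W[...,2]>.006))).astype(np.uint8); c=max(cv2.findContours(ob,0,1)[0],key=cv2.contourArea)[:,0]
P=np.array([ray("wrist",u,v,.008,s)[:2] for u,v in c],np.float32); print("rect",cv2.minAreaRect(P))
h=t&(W[...,2]>.033)&(W[...,2]<.045); c=max(cv2.findContours(h.astype(np.uint8),0,1)[0],key=cv2.contourArea)[:,0]
P=np.array([ray("wrist",u,v,.038,s)[:2] for u,v in c],np.float32); print("hub",cv2.minAreaRect(P),np.nanmedian(W[h],0),np.nanmean(W[h],0))
rows(.4,.31,.029,-76)
E
```

```text
bar 0.008666636387519744
rect ((0.4097929894924164, 0.3120795488357544), (0.04524081200361252, 0.17921391129493713), 13.687723159790039)
hub ((0.41051846742630005, 0.312057226896286), (0.03035285323858261, 0.035384420305490494), 14.080400466918945) [0.41073125 0.31215672 0.0386149 ] [0.41059744 0.3121658  0.03852736]
cur [0.404  0.3095 0.2183] yaw -76.01 -> rows [-0.051  0.115  6.31 ] turn -0.003 t 14.38 minrows 4.540689972127649
```

```bash
cat > hub.py <<'E'
from h import *
def hub(zt,p,d,s):
    W=cloud("wrist",d,s); t=np.zeros((420,560),bool); t[100:260,150:400]=1
    h=t&(abs(W[...,2]-zt)<.006); c=max(cv2.findContours(h.astype(np.uint8),0,1)[0],key=cv2.contourArea)[:,0]
    P=np.array([ray("wrist",u,v,zt,s)[:2] for u,v in c],np.float32); print("tcp",s['tcp_pos'].round(4),"hub",cv2.minAreaRect(P))
E
python3 - <<'E'
from hub import *
for i in range(3):
    p,d,s=snap("wrist","12"); hub(.038,p,d,s); rows(.4104,.3121,.030,-76.05,s)
E
```

```text
tcp [0.404  0.3095 0.2183] hub ((0.4102717936038971, 0.31219053268432617), (0.030163077637553215, 0.03589120879769325), 14.071223258972168)
cur [0.404  0.3095 0.2183] yaw -76.01 -> rows [-0.035 -0.238  6.276] turn 0.007 t 14.38 minrows 4.518730999519927
tcp [0.4036 0.3093 0.2175] hub ((0.4106288254261017, 0.3121662139892578), (0.030044695362448692, 0.03572414442896843), 14.067054748535156)
cur [0.4036 0.3093 0.2175] yaw -76.01 -> rows [-0.04  -0.263  6.249] turn 0.007 t 14.43 minrows 4.500061835802338
tcp [0.4035 0.3092 0.2172] hub ((0.41046807169914246, 0.3120637536048889), (0.030020762234926224, 0.035675376653671265), 14.063337326049805)
cur [0.4035 0.3092 0.2172] yaw -76.02 -> rows [-0.042 -0.271  6.24 ] turn 0.007 t 14.48 minrows 4.493342538342669
```

```bash
python3 -m crank '[[-0.04,-0.27,0.8,0],[-0.04,-0.27,2,0],[-0.04,-0.27,3.3,0],[-0.04,-0.27,4.5,0],[-0.04,-0.27,5.4,0],[-0.04,-0.27,5.9,0],[-0.04,-0.27,6.2,0],[-0.04,-0.27,6.2,0],[-0.04,-0.27,6.2,0],[-0.04,-0.27,6.2,0]]' 1; python3 -c "
from h import *
rows(.4105,.3121,.030,-76.05)"
```

```text
clock: 15.37
tcp_pos: [0.4131, 0.3133, 0.0346]
tool_rot: [0.788, -0.616, 0.001, -0.001]
contact_force: [0.3, -0.3, 0.2]
grip_width: 0.0853
cur [0.4131 0.3133 0.0346] yaw -76.01 -> rows [0.019 0.093 0.154] turn 0.008 t 15.37 minrows 0.1299192286454818
```

```bash
python3 -m crank '[[0.02,0.09,0.1,0],[0.02,0.09,0.1,0],[0.02,0.09,0.1,0],[0.02,0.09,0.1,0]]' 1; python3 -m crank '[[0,0,0,0],[0,0,0,0],[0,0,0,0],[0,0,0,0],[0,0,0,0],[0,0,0,0],[0,0,0,0]]' 0 40; python3 -c "
from h import *
rows(.4105,.3121,.030,-76.05)"
```

```text
clock: 15.7
tcp_pos: [0.4099, 0.3118, 0.031]
tool_rot: [0.788, -0.616, 0.0, -0.0]
contact_force: [0.1, -0.9, -0.2]
grip_width: 0.0853
clock: 16.28
tcp_pos: [0.4099, 0.3118, 0.0307]
tool_rot: [0.788, -0.616, 0.0, -0.0]
contact_force: [1.1, 0.5, 1.5]
grip_width: 0.0355
cur [0.4099 0.3118 0.0307] yaw -76.01 -> rows [-0.006 -0.022  0.023] turn 0.008 t 16.28 minrows 0.023577808786103556
```

```bash
python3 -m crank '[[0,0,-0.3,0],[0,0,-1,0],[0,0,-2,0],[0,0,-3.2,0],[0,0,-4.4,0],[0,0,-5.3,0],[0,0,-5.7,0],[0,0,-5.7,0],[0,0,-5.7,0]]'; python3 - <<'E'
from h import *
p,d,s=snap("wrist","13"); rows(.5352,-.0224,.2,-76.05)
E
```

```text
clock: 17.03
tcp_pos: [0.4091, 0.3114, 0.2006]
tool_rot: [0.788, -0.616, -0.0, 0.0]
contact_force: [-0.2, -1.1, -3.3]
grip_width: 0.0354
cur [0.4085 0.3111 0.1993] yaw -76.02 -> rows [11.806 -1.413 -0.02 ] turn 0.007 t 17.08 minrows 8.554509182590325
```

View pics/wrist13.png

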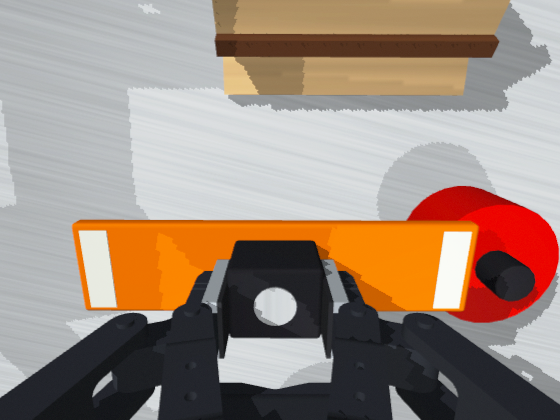

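The rotor is held level (hub at (277,300), bar straight across). Moving it over the dome.

```bash
python3 -m crank '[[0.4,-0.05,0,0],[1.2,-0.15,0,0],[2.4,-0.3,0,0],[3.6,-0.44,0,0],[4.8,-0.58,0,0],[6,-0.72,0,0],[7.2,-0.86,0,0],[8.4,-1,0,0],[9.6,-1.15,0,0],[10.6,-1.27,0,0],[11.3,-1.35,0,0],[11.7,-1.4,0,0],[11.8,-1.41,0,0],[11.8,-1.41,0,0],[11.8,-1.41,0,0],[11.8,-1.41,0,0],[11.8,-1.41,0,0]]'; python3 - <<'E'
from h import *
p,d,s=snap("wrist","14"); snap("side","14"); rows(.5352,-.0224,.1457,-76.05)
W=cloud("wrist",d,s); o=(masks(p)["orange"])&(abs(W[...,2]-.177)<.03); Q=W[o]
A=np.c_[Q[:,:2]-Q[:,:2].mean(0),np.ones(len(Q))]
for _ in range(3):
    c=np.linalg.lstsq(A,Q[:,2],rcond=None)[0]; k=abs(Q[:,2]-A@c)<.002; A=A[k];Q=Q[k]
print("bar slope",c,len(Q))
E
```

```text
clock: 18.5
tcp_pos: [0.5359, -0.0205, 0.2014]
tool_rot: [0.788, -0.615, -0.0, 0.0]
contact_force: [-0.2, 0.7, -1.7]
grip_width: 0.0353
cur [ 0.5361 -0.0207  0.2015] yaw -75.93 -> rows [0.047 0.042 1.861] turn 0.024 t 18.6 minrows 1.3399626578261175
bar slope [-0.006396   -0.00076639  0.17919617] 19904
```

View pics/side14.png

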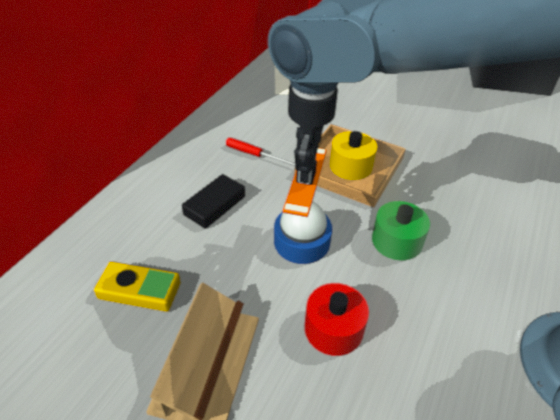

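The bar is level to 0.006 rad above the dome at (303,190). Lowering to just above it.

```bash
python3 -m crank '[[0.05,0.04,0.3,0],[0.05,0.04,0.8,0],[0.05,0.04,1.3,0],[0.05,0.04,1.6,0],[0.05,0.04,1.8,0],[0.05,0.04,1.9,0],[0.05,0.04,1.95,0],[0.05,0.04,1.95,0],[0.05,0.04,1.95,0],[0.05,0.04,1.95,0]]'; python3 - <<'E'
from h import *
p,d,s=snap("wrist","15"); snap("side","15"); rows(.5352,-.0224,.1357)
E
```

```text
clock: 19.43
tcp_pos: [0.536, -0.0235, 0.1438]
tool_rot: [0.788, -0.616, 0.001, -0.0]
contact_force: [-0.9, -0.1, -1.8]
grip_width: 0.0354
cur [ 0.5358 -0.0235  0.1436] yaw -76.01 -> rows [-0.04   0.012  0.262] turn 0 t 19.53 minrows 0.19081557966851587
```

View pics/side15.png

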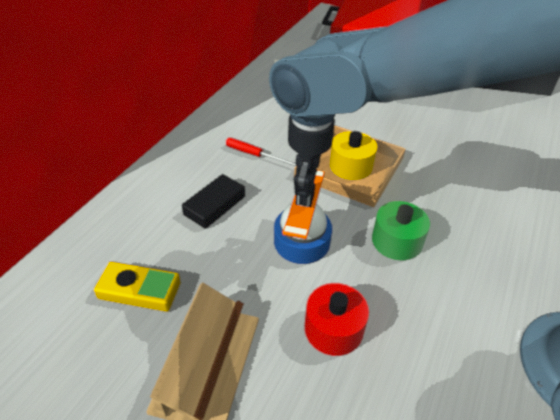

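```bash
python3 -m crank '[[-0.03,0.01,0.06,0],[-0.03,0.01,0.12,0],[-0.03,0.01,0.17,0],[-0.03,0.01,0.2,0],[-0.03,0.01,0.2,0],[-0.03,0.01,0.2,0]]'; python3 -m crank '[[0,0,0,0],[0,0,0.01,0],[0,0,0.02,0],[0,0,0.02,0]]'; python3 -c "
from h import *
rows(.5352,-.0224,.1357)"
```

```text
clock: 20.03
tcp_pos: [0.5349, -0.0226, 0.1369]
tool_rot: [0.788, -0.616, -0.0, 0.0]
contact_force: [0.7, 0.4, -1.2]
grip_width: 0.0352
clock: 20.37
tcp_pos: [0.535, -0.0226, 0.1364]
tool_rot: [0.788, -0.616, 0.0, 0.0]
contact_force: [-1.0, -0.4, -1.8]
grip_width: 0.0354
cur [ 0.535  -0.0226  0.1364] yaw -76.01 -> rows [-0.004 -0.009  0.023] turn 0 t 20.37 minrows 0.018084666903445134
```

```bash
python3 -m crank '[[0,0,0.015,0],[0,0,0.02,0],[0,0,0.02,0]]'; python3 -m crank '[[0,0,0.01,0],[0,0,0.02,0],[0,0,0.02,0]]'
```

```text
clock: 20.62
tcp_pos: [0.535, -0.0226, 0.1358]
tool_rot: [0.788, -0.616, -0.0, -0.0]
contact_force: [0.6, 0.6, -1.8]
grip_width: 0.0347
clock: 20.87
tcp_pos: [0.535, -0.0226, 0.1355]
tool_rot: [0.788, -0.616, -0.0, 0.0]
contact_force: [-1.1, 1.1, 1.5]
grip_width: 0.0349
```

There is contact: Fz went from -1.8 to +1.5 N. Releasing.

```bash
python3 -m crank '[[0,0,0,0],[0,0,0,0],[0,0,0,0],[0,0,0,0],[0,0,0,0],[0,0,0,0]]' 0.75; python3 - <<'E'
from h import *
p,d,s=snap("wrist","16"); snap("side","16")
W=cloud("wrist",d,s); o=(masks(p)["orange"])&(abs(W[...,2]-.113)<.03); Q=W[o]
A=np.c_[Q[:,:2]-Q[:,:2].mean(0),np.ones(len(Q))]
for _ in range(3):
    c=np.linalg.lstsq(A,Q[:,2],rcond=None)[0]; k=abs(Q[:,2]-A@c)<.003; A=A[k];Q=Q[k]
print("bar slope",c,len(Q))
E
```

```text
clock: 21.37
tcp_pos: [0.535, -0.0226, 0.1352]
tool_rot: [0.788, -0.616, 0.0, -0.0]
contact_force: [-0.1, -0.3, -0.1]
grip_width: 0.064
bar slope [-0.01185643 -0.00236625  0.11341417] 19557
```

View pics/wrist16.png

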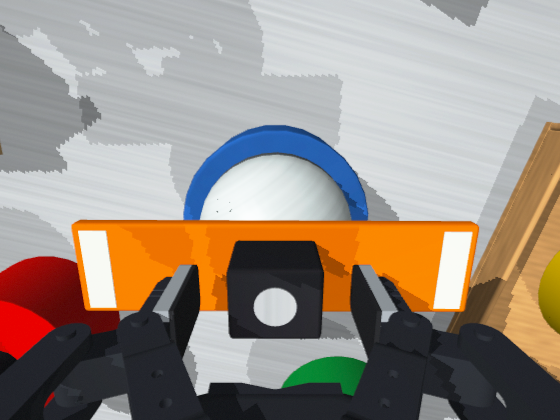

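View pics/side16.png

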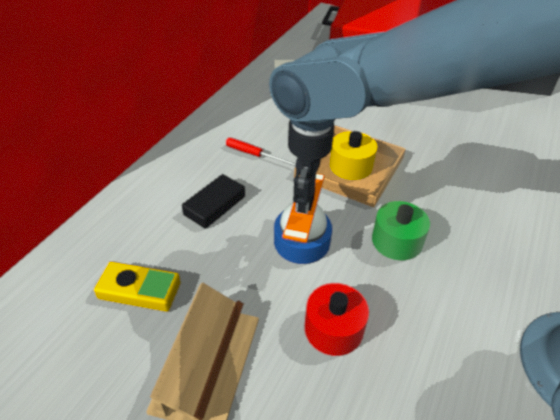

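The rotor balances level (slope 0.012 rad) and the fingers are clear either side of the hub at (275,290). Retreating straight up.

```bash
python3 -m crank '[[0,0,-0.1,0],[0,0,-0.3,0],[0,0,-0.7,0],[0,0,-1.3,0],[0,0,-2,0],[0,0,-2.8,0],[0,0,-3.5,0],[0,0,-3.9,0],[0,0,-4,0],[0,0,-4,0],[0,0,-4,0],[0,0,-4,0]]'; cat > chk.py <<'E'
from hub import *
def chk(t):
    p,d,s=snap("wrist",t); hub(.143,p,d,s)
    W=cloud("wrist",d,s); o=(masks(p)["orange"])&(abs(W[...,2]-.113)<.03); Q=W[o]
    A=np.c_[Q[:,:2]-Q[:,:2].mean(0),np.ones(len(Q))]
    for _ in range(3):
        c=np.linalg.lstsq(A,Q[:,2],rcond=None)[0]; k=abs(Q[:,2]-A@c)<.003; A=A[k];Q=Q[k]
    print("bar slope",c,len(Q),s['clock'])
E
python3 -c "
from chk import *
chk('17')
chk('18');chk('19')
p,d,s=snap('side','19')"
```

```text
clock: 22.47
tcp_pos: [0.5342, -0.0224, 0.2535]
tool_rot: [0.788, -0.616, -0.001, 0.001]
contact_force: [-0.6, -0.7, 0.6]
grip_width: 0.0641
tcp [ 0.5342 -0.0224  0.2535] hub ((0.5361363291740417, -0.02139156684279442), (0.03016892448067665, 0.035552073270082474), 14.095125198364258)
bar slope [-0.00741818 -0.00088005  0.11347999] 8110 22.4667
tcp [ 0.5342 -0.0224  0.2535] hub ((0.5361633896827698, -0.02135961689054966), (0.03016859106719494, 0.035535991191864014), 14.094608306884766)
bar slope [-0.00760757 -0.00128119  0.11347405] 8096 22.5167
tcp [ 0.5343 -0.0224  0.2537] hub ((0.5362271070480347, -0.021300919353961945), (0.030187075957655907, 0.03570030257105827), 14.108162879943848)
bar slope [-0.00781897 -0.00121229  0.11348148] 8096 22.5667
```

View pics/wrist19.png

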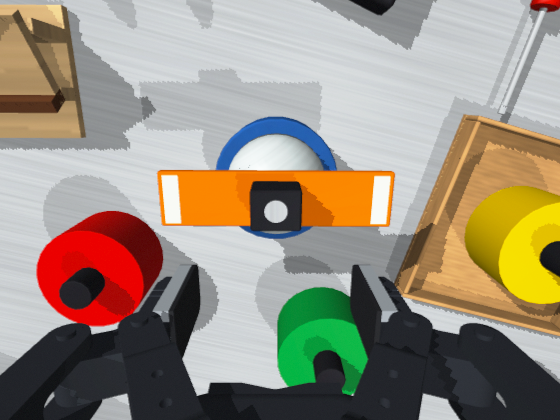

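View pics/side19.png

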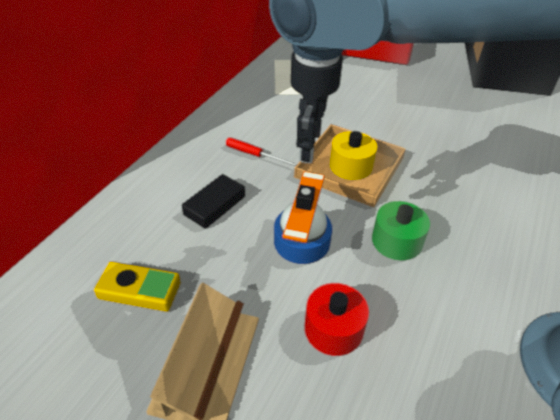

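The rotor stands alone on the dome (275,200), level and steady. Its hub centre is about 1 mm from the dome centre. The cap is in the tray and the bystanders are where they started. Handing in.

```bash
python3 -c "
from station import env
print(env.sign_off())"
```

```text
the job is handed in; nothing more can be done
None
```

The yellow cap is flat in the tray and the orange rotor rests by itself on top of the dome. I handed the job in at about 22.6 s of the 61 s; the hand-in gave no verdict.

**Cap:** I gripped it by the knob, lifted it clear and set it in the tray. Its roof measured 70.6 mm above the bench and level, which puts its rim on the tray floor, and its centre was within about 3 mm of the tray's.

**Rotor:** The tool can't tilt, so I laid the rotor flat on free bench in front of the rack and gripped it again level. I then lowered it onto the dome until I felt light contact (about 3 N) and let go.

**Last checks:**
- **Rotor position:** the hub was about 1 mm from the dome centre and the tilt about 0.008 rad. Three pictures over 0.1 s showed no movement, and the gripper was well clear.
- **Bystanders:** the charger, meter and screwdriver looked unmoved in the side view, but I didn't measure their positions again.

**Disagreements:**
- **Cameras:** the scene and side cameras differed by up to about 10 mm on the cap's position, so I relied on the wrist camera.
- **Bench press:** while I was laying the rotor down, the press reached 33 N at the tool. I eased off before letting go.

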